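# Hold the printing block over the sheet

## Robot

A 7-joint arm with a two-finger parallel gripper is mounted at the origin on a cart in front of the work surface, level with it; the furniture and walls round the work are solid. World frame = base frame: x ahead of the robot, y to its left, z up, the work surface at z = 0. Lengths are in m, angles in rad, forces in N, time in s.
With the tool pointing down it reaches from about 0.425 to 0.925 m from the base axis. Payload 6.8 kg.
Tool frame: the origin (TCP) lies midway between the tips of the shut fingers; the grasp point (between the pads) lies 19 mm behind it; z points along the fingers, x is the direction in which the jaws open and shut, and the axes are right-handed (so a half turn about z gives the same grasp; the last joint's range is limited). The gripper opens to 85 mm and grips with 20 to 120 N. Pads are 22 mm wide; open, the fingers measure 114 mm over their backs; the gripper's body (76 mm by 85 mm) begins 54 mm behind the grasp point. The pads swing forward as they close: fully open they stand 13 mm farther back than shut.
Start: joints at [-1.27, 0.477, 0.022, 1.555, -0.011, 1.109, -0.083], TCP at [0.268, 0.619, 0.231] pointing down, gripper open.
Joint ranges: [-2.96, 2.96], [-0.34, 2.1], [-1.41, 1.46], [0.24, 2.44], [-1.37, 4.51], [0.17, 1.92], [-2.96, 2.96]. Speed limits (rad/s): [2.39, 2.39, 3.14, 3.14, 3.14, 3.14, 3.14].

## Interface

Orientations are given as a unit quaternion [w, x, y, z].
In Python, from station import bot, imaging, nets gives the robot as it stands. The module is installed in compiled form; this text tells all that it offers.
- The arm moves only by the tool apply_moves, never from a script. Its argument "moves" is text: rows parted by semicolons, each of 7 numbers parted by spaces: the gripper command: -1 is fully open, 1 is shut, values between are in proportion, then the shift along the tool's x, y, z normalised to -1 to 1, where 1 is 120 mm, then the turn, a rotation vector about the tool's x, y, z normalised to -1 to 1, where 1 is 4 degrees. In form: hand dx dy dz rx ry rz; .... A call has 1 to 12 rows; each row shifts and turns the commanded pose from where the row before left it, along the tool's axes as they then stand; what a row does not reach is not made up. A row lasts 1/12 s, in which the tool goes at most 41.7 mm and 7.16 degrees, less where a joint would pass 70% of its speed; a pose out of reach is approached as far as the arm can. A call with a number of a shift or a turn outside -1 to 1 is refused whole. A call with a gripper value outside its range is refused whole. The fingers move at their own pace and stop on an object; "force" is the grip in N (left out, the last holds). Time passes only in rows, so rows that do not move let the fingers close. It gives the time, the measured TCP pose, the force and the opening at its end, in the units of the state.
- bot.get_obs(): the state, without advancing time (a new reading comes with each control period).
- imaging.read_camera(name): name is "scene" or "top" or "wrist"; returns a dict with "image" (420x560x3 uint8, red, green, blue), "fx", "fy", "cx", "cy" (pixels), "view" (4x4, takes a point from world to camera coordinates); the wrist camera has in their place "mount" (4x4, takes a point from camera to tool coordinates, whose origin is the TCP and whose axes are the tool frame's). Camera axes: x right, y down, z forward; pixel columns grow to the right and rows downward; lengths in m; the calibration is good to about 2 mm. A picture is of the moment at which its call begins: read the wrist's pose just before it. There is no depth.
- bot.hand_in(): hands the job in, once; it reports no verdict.
Trained networks look in a picture, given as the dict that the camera call returned (one of the last four; its "shot" number tells which), for a name from the list of things; names that differ only in an ending like _2 or _b are one class to them, and where a whole thing is asked for, a point or a joint stands for the part that bears it (a point fixed in the world has none). Each returns a list of dicts, best first, with "score" (0 to 1); they miss things now and then, are a little off and sometimes report something else, mostly with a low value. They report only what shows in the picture. A call takes as long as a camera call. They do not tell look-alikes from the thing itself.
- nets.spot_in(picture, name): "rect" ([left, top, right, bottom] in pixels, round what is visible of it).
- nets.outline_of(picture, name): "region" (420x560 bool, what is visible of it) and "rect" ([left, top, right, bottom] in pixels, round what is visible of it).
- nets.spot_point(picture, name): "location" ([column, row] in pixels: a listed point, or the origin of a listed thing).
The state is a dict: "t": time; "q": joint angles; "joint_vel": joint speeds; "joint_torque": joint torques, N m; "eef_pos": TCP position; "tool_rot": TCP orientation; "contact_force": force on the tool from outside, world axes, zero at the start; "torque": the same for the moment, N m; "gripper_width": opening from 0.0 (shut) to 1.0 (fully open).
Only numpy, scipy, OpenCV 4.12 (cv2) and the standard library are available. Lean on these libraries where they do the work, as an engineer would, in place of code of your own. Each camera call takes 0.05 s, during which the arm holds its last target.

## Task

Pick the printing block up off its rest by the handle, carry it clear over the long carton and the paint pots without disturbing them, and bring it over the framed sheet on the printing board. Finish while still holding it there, steady and level, face down about a centimetre above the top of the wooden frame, centred and turned so that it would drop straight into the frame with its tab in the frame's gap. The block must never touch the board, the sheet or the frame.

Things in the scene. Friction and masses are not known exactly. Their poses are not given: they have to be found in the camera images.
- block: printing block on the rest: light wood mount 104 (x) x 70 (y) mm with a tab 30 mm wide sticking out 18 mm at +x, a thin dark face 80 x 60 mm beneath, a dark bar handle 74 (x) x 24 (y) mm on top in the middle, gripped across its 24 mm. Origin: centre of the face's underside (tab not counted), z up; mount z = 3 to 19 mm, handle z = 19 to 55 mm. 0.15 to 0.3 kg, balanced under the handle
- block_tab (a point): middle of the end of the block's tab, 70 mm along +x from the block's origin and 11 mm above it
- rest: fixed plywood rest 130 (x) x 110 (y) x 8 mm, left or right of the carton, with two wooden rails along y at x = +-46 mm, tops 30 mm up, that carry the block by its margins, its face 27 mm above the table. Origin: centre of the underside, z up. The block's x lies along the rest's x within about 0.05 rad
- board: fixed plywood printing board 190 (x) x 150 (y) x 9 mm, across the carton from the rest; on it a white sheet with the block's outline, and a wooden frame 140 x 106 mm outside, strips 10 mm wide, tops 18 mm above the table. Its window, 120 x 86 mm, is 8 mm wider than the block on every side; the +x strip has a 46 mm gap for the tab. Origin: centre of the underside, z up
- print_place (a point): centre of the frame's window and of the drawn outline (tab not counted), on the sheet, 10 mm above the table and 8 mm below the frame's top; axes as the board's: x points to the gap
- carton: long white carton 47 (x) x 310 (y) x 44 mm, loose, lying about along the world's x between rest and board; origin: centre of its underside
- pot_a: small screw pot with a white lid, 36 mm across, 41 mm high, loose, standing on the carton (top 85 mm above the table); origin: centre of its underside
- pot_b: a second such pot on the carton, 36 mm across, 41 mm high; origin: centre of its underside
Things that resemble listed ones, but are neither listed nor needed, are in the scene too. Leave any purple or turquoise look-alike of the pot_b alone.

How it is judged:
On the way, in this order (a step that is already met when the one before it is completed fails the run):
1. the block is held in the fingers, lifted clear of its rest (underside at least 60 mm above the table) (height (world z) of block above 0.06 m and contact force between the fingers and block above 1 N and contact force between block and rest below 0.05 N), for 0.1 s.
2. the block crosses the line of the carton above it, without resting on it (x of block in the frame of carton between -0.05 and 0.05 m and z of block in the frame of carton above 0.045 m and contact force between block and carton below 0.05 N), for 0.02 s.
At the end, for the whole second after the job is handed in: Fingers alone hold the block still: centre within 8 mm of the window's centre, underside 3 to 22 mm above the frame's top, turned within 0.1 rad with the tab toward the gap, level within 0.08 rad; block and arm clear of the board; carton and pots within 15 mm of their starts (horizontal distance between block and print_place below 0.008 m and z of block in the frame of print_place between 0.011 and 0.03 m and angle between the x axis of block and the x axis of print_place, either way round below 0.1 rad and x of block_tab in the frame of print_place above 0.05 m and angle between block's own z axis and vertical below 0.08 rad and contact force between the fingers and block above 1 N and contact force between each of block, the arm and board below 0.05 N and contact force between block and carton below 0.05 N and contact force between block and pot_a below 0.05 N and contact force between block and pot_b below 0.05 N and distance of each of carton, pot_a, pot_b from where it was at the start of the episode below 0.015 m and linear speed of block below 0.02 m/s and angular speed of block below 0.15 rad/s); the arm keeps its last pose, push and grip.
It fails at once if the block touches the printing board, its sheet or its frame (contact force between block and board above 0.2 N).
It fails at once if the long carton is pushed or knocked more than 20 mm (distance of carton from where it was at the start of the episode above 0.02 m).
It fails at once if the first paint pot is pushed or knocked more than 20 mm (distance of pot_a from where it was at the start of the episode above 0.02 m).
It fails at once if the second paint pot is pushed or knocked more than 20 mm (distance of pot_b from where it was at the start of the episode above 0.02 m).
It also fails if it takes over 38 s, if anything falls off the work surface, if the arm or the gripper's body presses on something with over 40 N, if the wrist force passes 120 N, or if a joint passes its speed limit or range.

## Working session

There is one attempt and no reset: what is moved stays moved. The work goes in short steps, Python scripts to look and compute and a tool call to move; the robot and the scene stay as the last step left them, time stands still between calls to the robot, and variables do not carry over. Pictures are saved under pics/ and viewed, and the job is handed in when it is done.

Besides the shell and the picture viewer there is one more tool, called after ">>>" as name(argument=value, ...) on one line, values as JSON. apply_moves: Moves the arm, as the interface text tells. Scaled input: -1 to 1 covers 120 mm each way for a shift and 4 degrees each way for a turn. Its arguments: {"type":"object","properties":{"moves":{"type":"string"},"force":{"type":"number"}},"required":["moves"]}

```bash
mkdir -p pics; python3 - <<'E'
from station import bot, imaging, nets
import cv2, numpy as np, pickle
o=bot.get_obs(); print({k:np.round(v,3) for k,v in o.items()})
for n in ["scene","top"]:
    p=imaging.read_camera(n); cv2.imwrite(f"pics/{n}0.png",p["image"][:,:,::-1]); pickle.dump(p,open(f"{n}0.pkl","wb"))
    print(n,p["fx"],p["fy"],p["cx"],p["cy"],np.round(p["view"],3).tolist())
    for k in ["block","rest","board","carton","pot_a"]:
        print(k,[(np.round(d["rect"]).tolist(),round(d["score"],2)) for d in nets.spot_in(p,k)][:4])
    for k in ["block","block_tab","print_place","board","rest","carton","pot_a"]:
        print(k,[(np.round(d["location"],1).tolist(),round(d["score"],2)) for d in nets.spot_point(p,k)][:4])
E
```

```text
{'t': np.float64(0.0), 'q': array([-1.27 ,  0.478,  0.022,  1.556, -0.012,  1.109, -0.083]), 'joint_vel': array([ 0.   , -0.001, -0.001,  0.   ,  0.001,  0.   , -0.001]), 'joint_torque': array([-0.0000e+00, -5.9646e+01,  1.6080e+00, -2.8119e+01,  1.2000e-02,
        9.0000e-03, -0.0000e+00]), 'eef_pos': array([0.268, 0.619, 0.23 ]), 'tool_rot': array([ 0.001,  0.836,  0.549, -0.001]), 'contact_force': array([-0.301,  0.266,  0.025]), 'torque': array([ 0.003, -0.001, -0.002]), 'gripper_width': np.float64(1.001)}
scene 493.5696179754612 493.5696179754612 284.9939364351115 212.96636818376768 [[0.86, -0.511, -0.014, -0.433], [-0.227, -0.356, -0.906, 0.166], [0.458, 0.782, -0.422, 0.966], [0.0, 0.0, 0.0, 1.0]]
block [([242.0, 166.0, 280.0, 192.0], 0.6)]
rest [([230.0, 182.0, 289.0, 205.0], 0.83)]
board [([280.0, 248.0, 392.0, 317.0], 0.83)]
carton [([226.0, 204.0, 347.0, 253.0], 0.8)]
pot_a [([248.0, 208.0, 263.0, 225.0], 0.71), ([269.0, 208.0, 282.0, 223.0], 0.69), ([280.0, 205.0, 290.0, 213.0], 0.65), ([294.0, 198.0, 310.0, 216.0], 0.63)]
block [([258.2, 183.8], 0.57)]
block_tab [([274.
[... 544 characters left out ...]
], 0.52), ([264.0, 230.0, 283.0, 249.0], 0.33)]
rest [([112.0, 156.0, 181.0, 230.0], 0.74)]
board [([333.0, 180.0, 433.0, 294.0], 0.97)]
carton [([258.0, 140.0, 291.0, 300.0], 0.66), ([334.0, 182.0, 431.0, 288.0], 0.25)]
pot_a [([265.0, 193.0, 286.0, 211.0], 0.81), ([197.0, 180.0, 217.0, 200.0], 0.7), ([177.0, 255.0, 196.0, 271.0], 0.64), ([223.0, 235.0, 240.0, 251.0], 0.62)]
block [([147.2, 184.2], 0.91)]
block_tab [([132.0, 156.2], 0.98)]
print_place [([379.3, 237.8], 0.82)]
board [([385.5, 235.5], 0.7)]
rest [([384.7, 237.5], 0.74), ([149.6, 194.2], 0.66)]
carton [([277.0, 222.6], 0.97)]
pot_a [([238.4, 210.7], 0.85), ([205.9, 190.5], 0.73), ([231.3, 244.1], 0.68), ([190.0, 260.7], 0.65)]
```

```bash
python3 - <<'E'
import cv2
a=cv2.imread("pics/top0.png"); cv2.imwrite("pics/top0z.png",cv2.resize(a[120:320,90:450],None,fx=2.2,fy=2.2,interpolation=cv2.INTER_CUBIC))
E
```

```text
(no output)
```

View pics/top0z.png

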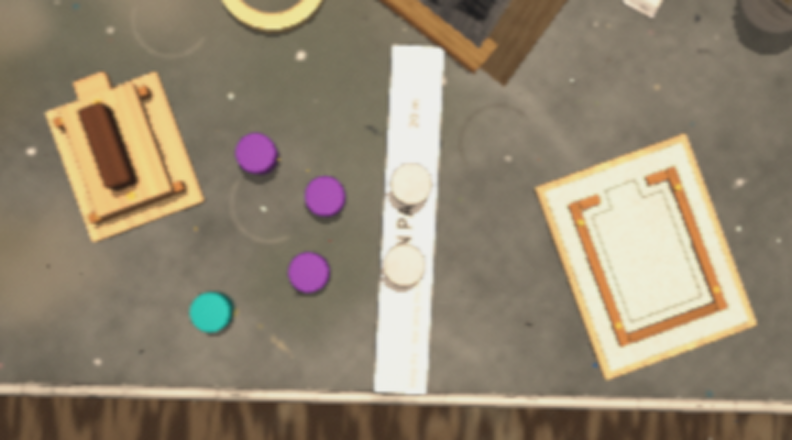

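View pics/scene0.png

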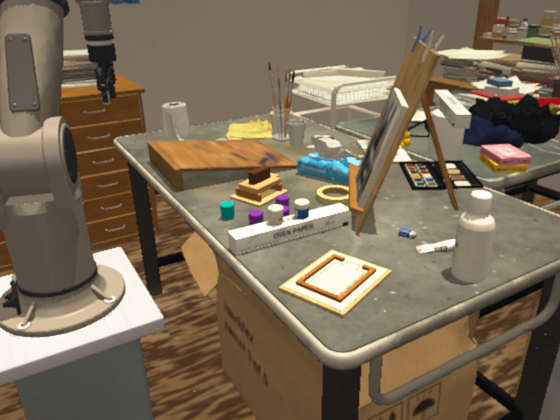

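View pics/top0.png

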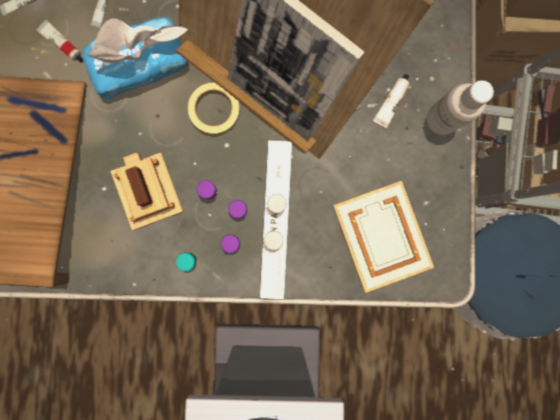

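```bash
cat > h.py <<'E'
import numpy as np, cv2
from scipy.spatial.transform import Rotation as R
def rot(q): return R.from_quat([q[1],q[2],q[3],q[0]])
def camT(p,obs=None):
    "camera->world 4x4"
    if "view" in p: return np.linalg.inv(p["view"])
    T=np.eye(4); T[:3,:3]=rot(obs["tool_rot"]).as_matrix(); T[:3,3]=obs["eef_pos"]
    return T@p["mount"]
def back(p,uv,z,obs=None):
    T=camT(p,obs); uv=np.atleast_2d(uv).astype(float)
    d=np.c_[(uv[:,0]-p["cx"])/p["fx"],(uv[:,1]-p["cy"])/p["fy"],np.ones(len(uv))]@T[:3,:3].T
    s=(z-T[2,3])/d[:,2]; return T[:3,3]+d*s[:,None]
def proj(p,X,obs=None):
    V=np.linalg.inv(camT(p,obs)); X=np.atleast_2d(X); c=X@V[:3,:3].T+V[:3,3]
    return np.c_[c[:,0]/c[:,2]*p["fx"]+p["cx"],c[:,1]/c[:,2]*p["fy"]+p["cy"]]
E
python3 - <<'E'
import pickle; from h import *
p=pickle.load(open("top0.pkl","rb"))
z=lambda u,v:(u/2.2+90,v/2.2+120)
print("tab",back(p,(132,156.2),.038),"origin",back(p,(147.2,184.2),.027))
print("handle ends top",back(p,[z(93,108),z(120,183)],.082))
print("place",back(p,(379.3,237.8),.010))
print("board corners",back(p,[z(537,188),z(685,136),z(755,323),z(607,377)],.009))
print("frame out",back(p,[z(571,206),z(672,170),z(724,305),z(622,345)],.018))
print("rest",back(p,[z(203,200),z(95,240),z(46,113),z(155,72)],.008))
print("carton top",back(p,[z(392,45),z(444,47),z(427,392),z(375,390)],.044))
print("pots",back(p,[z(411,184),z(404,265)],.085))
print("easel low corner",back(p,[z(480,68),z(505,83)],.2),back(p,[z(480,68),z(505,83)],.0))
E
```

```text
tab [[0.63156595 0.27455907 0.038     ]] origin [[0.57783606 0.2455185  0.027     ]]
handle ends top [[0.59980041 0.2593789  0.082     ]
 [0.53613264 0.23396109 0.082     ]]
place [[ 0.48193601 -0.22487141  0.01      ]]
board corners [[ 0.54569822 -0.13172474  0.009     ]
 [ 0.59763378 -0.26888766  0.009     ]
 [ 0.42562831 -0.33566954  0.009     ]
 [ 0.37292185 -0.19938047  0.009     ]]
frame out [[ 0.529267   -0.16207435  0.018     ]
 [ 0.56473903 -0.2546872   0.018     ]
 [ 0.44191695 -0.30387024  0.018     ]
 [ 0.40331044 -0.2108007   0.018     ]]
rest [[0.52703469 0.17749925 0.008     ]
 [0.48763309 0.2757721  0.008     ]
 [0.6043259  0.32565591 0.008     ]
 [0.64523702 0.22609259 0.008     ]]
carton top [[ 0.66872378  0.00567391  0.044     ]
 [ 0.66811983 -0.04107014  0.044     ]
 [ 0.36017739 -0.03290796  0.044     ]
 [ 0.36088791  0.01308378  0.044     ]]
pots [[ 0.54116369 -0.01399005  0.085     ]
 [ 0.47217574 -0.00969613  0.085     ]]
easel low corner [[ 0.62041619 -0.06199275  0.2       ]
 [ 0.60969734 -0.08075014  0.2       ]] [[ 0.65826992 -0.07715497  0.        ]
 [ 0.64464452 -0.10099866  0.        ]]
```

>>> apply_moves(moves="-1 0 0 0 0 0 -1;-1 0 0 0 0 0 -1;-1 0 0 0 0 0 -1;-1 0 0 0 0 0 -1;-1 0 0 0 0 0 -1;-1 0 0 0 0 0 -1;-1 0 0 0 0 0 -1;-1 0 0 0 0 0 -1;-1 0 0 0 0 0 -1;-1 0 0 0 0 0 -1;-1 0 0 0 0 0 -1;-1 0 0 0 0 0 -0.3")

```text
t: 2.3
eef_pos: [0.2684, 0.6194, 0.2313]
tool_rot: [-0.0, 0.56, 0.829, 0.0]
contact_force: [-0.2, 0.7, -0.8]
gripper_width: 0.998
```

>>> apply_moves(moves="-1 -0.3 0.09 0 0 0 0;-1 -0.3 0.09 0 0 0 0;-1 -0.3 0.09 0 0 0 0;-1 -0.3 0.09 0 0 0 0;-1 -0.3 0.09 0 0 0 0;-1 -0.3 0.09 0 0 0 0;-1 -0.3 0.09 0 0 0 0;-1 -0.3 0.09 0 0 0 0;-1 -0.3 0.09 0 0 0 0;-1 -0.3 0.09 0 0 0 0;-1 -0.3 0.09 0 0 0 0;-1 0 0 0 0 0 0")

```text
t: 3.3
eef_pos: [0.5314, 0.2867, 0.2315]
tool_rot: [0.003, 0.566, 0.824, -0.001]
contact_force: [0.2, -0.5, 0.3]
gripper_width: 0.999
```

```bash
cat > look.py <<'E'
import sys,pickle; from station import bot, imaging, nets
from h import *
def look(name,tag):
    o=bot.get_obs(); p=imaging.read_camera(name)
    im=p["image"][:,:,::-1].copy(); cv2.imwrite(f"pics/{tag}.png",im); pickle.dump((o,p),open(tag+".pkl","wb"))
    T=rot(o["tool_rot"]).as_matrix()
    print("t",o["t"],"tcp",np.round(o["eef_pos"],4),"xaz",np.degrees(np.arctan2(T[1,0],T[0,0])),"z",np.round(T[:,2],3),"q",np.round(o["q"],2),"F",np.round(o["contact_force"],2),"w",o["gripper_width"])
    return o,p,nets
E
python3 - <<'E'
from look import *
o,p,nets=look("wrist","w1")
print(p["fx"],p["cx"],p["cy"],np.round(p["mount"],3).tolist())
for k in ["block","block_tab","rest"]:
    for d in nets.spot_point(p,k): print(k,np.round(d["location"],1),round(d["score"],2))
E
```

```text
t 3.3 tcp [0.5314 0.2867 0.2315] xaz 111.01045397818436 z [ 0.003 -0.004 -1.   ] q [-0.59  0.36 -0.02  1.73  0.01  1.05  1.33] F [ 0.2  -0.54  0.33] w 0.9987184652053478
309.58736470323845 279.116875018134 213.59279383508692 [[1.0, 0.0, 0.0, -0.001], [-0.0, 0.955, 0.297, -0.075], [-0.0, -0.297, 0.955, -0.143], [0.0, 0.0, 0.0, 1.0]]
block [240.1 204.4] 0.76
block_tab [239.4 265.1] 0.57
```

View pics/w1.png

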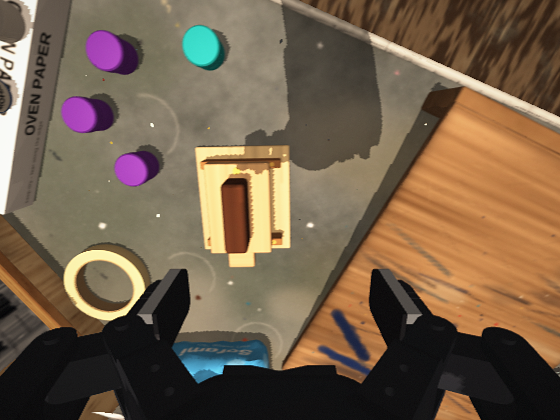

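```bash
python3 - <<'E'
import cv2
a=cv2.imread("pics/w1.png"); cv2.imwrite("pics/w1z.png",cv2.resize(a[140:280,180:310],None,fx=4.2,fy=4.2,interpolation=cv2.INTER_CUBIC))
E
```

```text
(no output)
```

View pics/w1z.png

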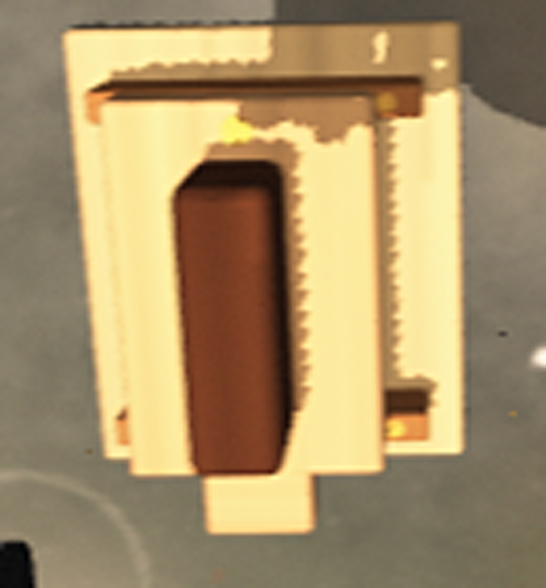

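```bash
python3 - <<'E'
import pickle; from h import *
o,p=pickle.load(open("w1.pkl","rb"))
z=lambda L:[(u/4.2+180,v/4.2+140) for u,v in L]
def rep(n,L,h):
    X=back(p,z(L),h,o); e=X[2:4].mean(0)-X[:2].mean(0) ; print(n,np.round(X,4).tolist(),"c",X.mean(0).round(4),"az",np.degrees(np.arctan2(e[1],e[0])).round(2), "L",np.hypot(*e[:2]), "W",np.linalg.norm(X[1]-X[0]),np.linalg.norm(X[2]-X[3]))
rep("mount",[(102,97),(375,97),(384,470),(132,473)],.046)
rep("handle",[(176,195),(275,187),(279,470),(195,472)],.082)
print(back(p,z([(207,533),(315,530)]),.046,o).mean(0))
E
```

```text
mount [[0.5338, 0.2008, 0.046], [0.509, 0.2651, 0.046], [0.6042, 0.3032, 0.046], [0.6301, 0.2387, 0.046]] c [0.5693 0.2519 0.046 ] az 21.66 L 0.10301547455444572 W 0.06889870378894217 0.06961163462636971
handle [[0.5412, 0.2296, 0.082], [0.5313, 0.2503, 0.082], [0.5978, 0.2744, 0.082], [0.6057, 0.2553, 0.082]] c [0.569  0.2524 0.082 ] az 20.82 L 0.07008896064573862 W 0.022902601569000806 0.02068164653021619
[0.63417679 0.27770743 0.046     ]
```

>>> apply_moves(moves="-1 -0.2 0.09 0 0 0 0;-1 -0.19 0.09 0 0 0 0;-1 0 0 0.25 0 0 0;-1 0 0 0.25 0 0 0;-1 0 0 0 0 0 0;-1 0 0 0 0 0 0")

```text
t: 4.0
eef_pos: [0.561, 0.2615, 0.1702]
tool_rot: [-0.001, 0.56, 0.829, -0.001]
contact_force: [-0.0, 0.4, -0.0]
gripper_width: 1.001
```

```bash
python3 - <<'E'
from look import *
o,p,nets=look("wrist","w2")
E
```

```text
t 4.0 tcp [0.561  0.2615 0.1702] xaz 111.9203968813813 z [-0.004 -0.001 -1.   ] q [-0.53  0.45 -0.01  1.75  0.01  0.95  1.41] F [-0.05  0.42 -0.01] w 1.001056242257802
```

View pics/w2.png

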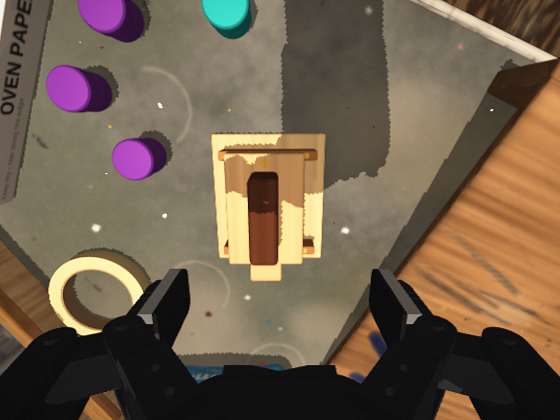

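```bash
python3 - <<'E'
import cv2
a=cv2.imread("pics/w2.png"); cv2.imwrite("pics/w2z.png",cv2.resize(a[125:290,200:335],None,fx=4,fy=4,interpolation=cv2.INTER_CUBIC)[:600])
E
```

```text
(no output)
```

View pics/w2z.png

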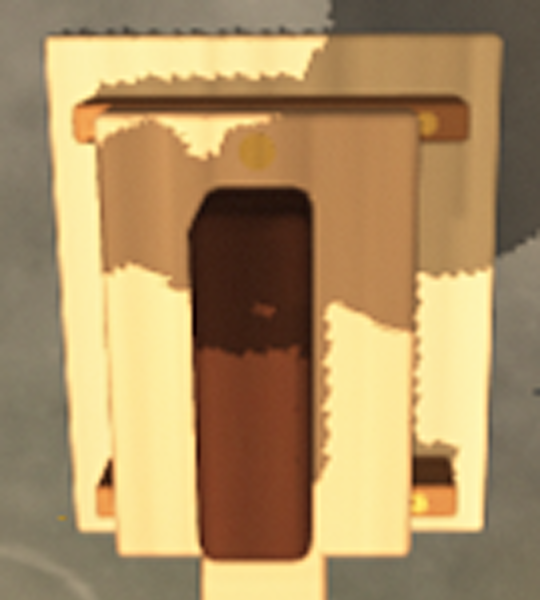

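```bash
python3 - <<'E'
import pickle; from h import *
o,p=pickle.load(open("w2.pkl","rb"))
z=lambda L:[(u/4+200,v/4+125) for u,v in L]
def rep(n,L,h):
    X=back(p,z(L),h,o); e=X[2:4].mean(0)-X[:2].mean(0) ; print(n,"c",X.mean(0).round(4),"az",np.degrees(np.arctan2(e[1],e[0])).round(2), "L",np.hypot(*e[:2]), "W",np.linalg.norm(X[1]-X[0]),np.linalg.norm(X[2]-X[3]))
    return X.mean(0)
c=rep("mount",[(98,113),(419,115),(409,556),(118,556)],.046)
h=rep("handle",[(193,226),(311,222),(307,558),(201,558)],.082)
T=rot(o["tool_rot"]).as_matrix()
print(T.T@(c-o["eef_pos"])/.12,T.T@(h-o["eef_pos"])/.12)
E
```

```text
mount c [0.5712 0.2514 0.046 ] az 21.79 L 0.10390826564833708 W 0.06851508756799603 0.06929045126160067
handle c [0.571  0.2512 0.082 ] az 21.4 L 0.06979833022233345 W 0.022402716334929896 0.021857518819407194
[-0.11047558  0.05153071  1.03467099] [-0.11109527  0.04780487  0.73468282]
```

>>> apply_moves(moves="-1 -0.11 0.05 0 0 0 0;-1 0 0 0.2 0 0 0;-1 0 0 0.2 0 0 0;-1 0 0 0.2 0 0 0;-1 0 0 0.2 0 0 0;-1 0 0 0.17 0 0 0;-1 0 0 0 0 0 0;-1 0 0 0 0 0 0")

```text
t: 4.72
eef_pos: [0.5744, 0.2501, 0.0557]
tool_rot: [0.0, 0.561, 0.828, 0.0]
contact_force: [0.9, -0.4, 0.9]
gripper_width: 0.999
```

```bash
python3 - <<'E'
from look import *
o,p,nets=look("wrist","w3")
E
```

```text
t 4.7167 tcp [0.5744 0.2501 0.0557] xaz 111.7691257289698 z [ 0.001 -0.    -1.   ] q [-0.5   0.6  -0.01  1.81  0.01  0.73  1.43] F [ 0.91 -0.44  0.95] w 0.9986439451052945
```

View pics/w3.png

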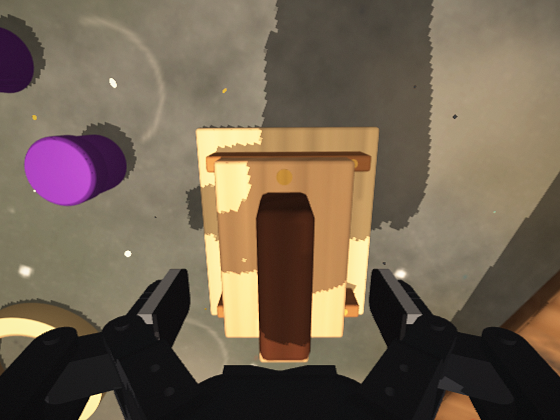

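```bash
python3 - <<'E'
import pickle; from h import *
o,p=pickle.load(open("w3.pkl","rb"))
X=back(p,[(217,162),(355,162),(345,337),(225,337)],.046,o); c=X.mean(0);print(X,c)
H=back(p,[(260,217),(313,217),(309,360),(260,360)],.082,o);print(H,H.mean(0))
T=rot(o["tool_rot"]).as_matrix()
print(T.T@(c-o["eef_pos"])*1000,T.T@(H.mean(0)-o["eef_pos"])*1000)
E
```

```text
[[0.53554736 0.20082339 0.046     ]
 [0.51035407 0.26388116 0.046     ]
 [0.60542798 0.30360063 0.046     ]
 [0.63175236 0.23771966 0.046     ]] [0.57077044 0.25150621 0.046     ]
[[0.5426022  0.22838213 0.082     ]
 [0.53479153 0.24793128 0.082     ]
 [0.59946041 0.27421863 0.082     ]
 [0.60790376 0.25308819 0.082     ]] [0.57118948 0.25090506 0.082     ]
[ 2.64522735 -2.82397806  9.73982279] [  1.92404363  -2.64013559 -26.25994209]
```

>>> apply_moves(moves="-1 0.02 -0.022 0.02 0 0 0;-1 0 0 0 0 0 0;1 0 0 0 0 0 0;1 0 0 0 0 0 0;1 0 0 0 0 0 0;1 0 0 0 0 0 0;1 0 0 0 0 0 0;1 0 0 0 0 0 0;1 0 0 0 0 0 0;1 0 0 0 0 0 0", force=60)

```text
t: 5.6
eef_pos: [0.5703, 0.2516, 0.0528]
tool_rot: [0.0, 0.561, 0.828, 0.0]
contact_force: [0.2, -0.4, 3.1]
gripper_width: 0.272
```

```bash
python3 - <<'E'
from look import *
o,p,nets=look("wrist","w4")
E
```

```text
t 5.6 tcp [0.5703 0.2516 0.0528] xaz 111.77553352239187 z [ 0.  0. -1.] q [-0.51  0.6  -0.01  1.81  0.01  0.72  1.43] F [ 0.22 -0.39  3.1 ] w 0.27221233223451646
```

View pics/w4.png

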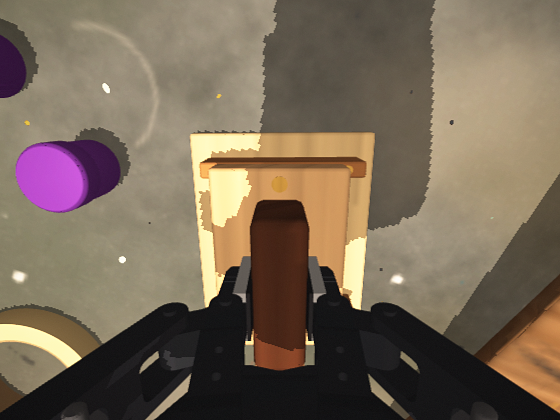

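>>> apply_moves(moves="1 0 0 -0.1 0 0 0;1 0 0 -0.25 0 0 0;1 0 0 -0.25 0 0 0;1 0 0 -0.25 0 0 0;1 0 0 -0.25 0 0 0;1 0 0 -0.25 0 0 0;1 0 0 0 0 0 0;1 0 0 0 0 0 0;1 0 0 0 0 0 0")

```text
t: 6.4
eef_pos: [0.5694, 0.2511, 0.2141]
tool_rot: [-0.0, 0.561, 0.828, -0.001]
contact_force: [-0.5, -0.3, -1.4]
gripper_width: 0.271
```

```bash
python3 - <<'E'
from look import *
o,p,nets=look("wrist","w5")
E
```

```text
t 6.4 tcp [0.5694 0.2511 0.2141] xaz 111.77797724609363 z [-0.001 -0.001 -1.   ] q [-0.51  0.41 -0.01  1.7   0.    1.03  1.43] F [-0.53 -0.32 -1.41] w 0.27108269067161855
```

View pics/w5.png

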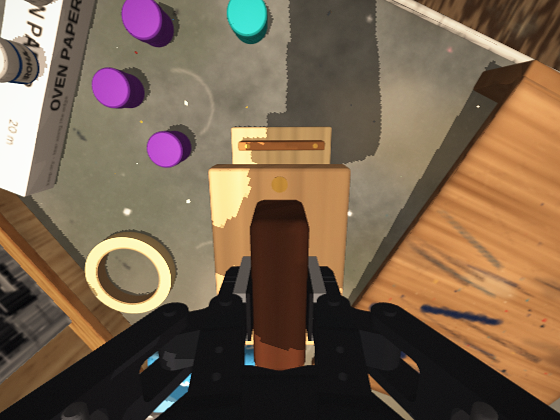

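>>> apply_moves(moves="1 -0.1 -0.09 0 0 0 0;1 -0.21 -0.18 0 0 0 0;1 -0.22 -0.19 0 0 0 0;1 -0.22 -0.19 0 0 0 0;1 -0.22 -0.19 0 0 0 0;1 -0.22 -0.19 0 0 0 0;1 -0.22 -0.19 0 0 0 0;1 -0.22 -0.19 0 0 0 0;1 -0.22 -0.19 0 0 0 0;1 -0.22 -0.19 0 0 0 0;1 -0.21 -0.18 0 0 0 0;1 -0.19 -0.18 0 0 0 0")

```text
t: 7.45
eef_pos: [0.4385, -0.1212, 0.2132]
tool_rot: [-0.001, 0.561, 0.828, -0.001]
contact_force: [1.7, -1.2, -1.9]
gripper_width: 0.271
```

>>> apply_moves(moves="1 0 0 0 0 0 0;1 0 0 0 0 0 0;1 0 0 0 0 0 0;1 0 0 0 0 0 0;1 0 0 0 0 0 0;1 0 0 0 0 0 0")

```text
t: 7.95
eef_pos: [0.4407, -0.1184, 0.2143]
tool_rot: [-0.0, 0.56, 0.829, -0.0]
contact_force: [-0.2, -0.3, -1.6]
gripper_width: 0.271
```

```bash
python3 - <<'E'
from look import *
o,p,nets=look("wrist","w6")
for k in ["print_place","board","block"]:
    for d in nets.spot_point(p,k): print(k,np.round(d["location"],1),round(d["score"],2),back(p,d["location"],.01,o))
E
```

```text
t 7.95 tcp [ 0.4407 -0.1184  0.2143] xaz 111.89475326036953 z [-0.  0. -1.] q [-0.04  0.13  0.18  2.09 -0.03  0.93  2.11] F [-0.21 -0.33 -1.57] w 0.27071968552224046
print_place [170.8 188.2] 0.72 [[ 0.48943906 -0.23343561  0.01      ]]
board [175.8 179.8] 0.79 [[ 0.47789201 -0.23085955  0.01      ]]
block [280.5 250.3] 0.81 [[ 0.51433686 -0.08778034  0.01      ]]
```

View pics/w6.png

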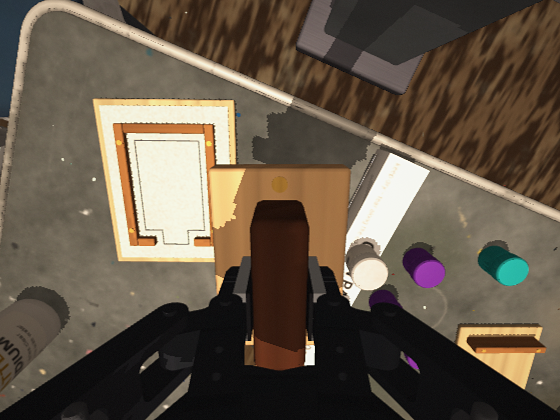

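```bash
python3 - <<'E'
import cv2
a=cv2.imread("pics/w6.png"); cv2.imwrite("pics/w6z.png",cv2.resize(a[110:260,95:245],None,fx=4,fy=4,interpolation=cv2.INTER_CUBIC))
E
```

```text
(no output)
```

View pics/w6z.png

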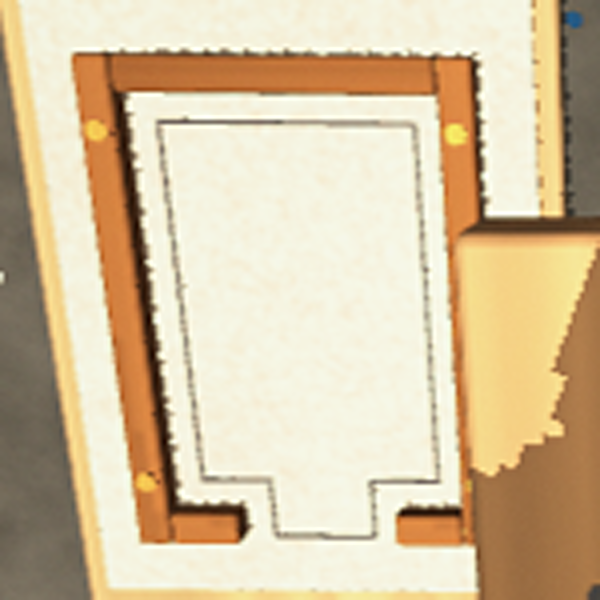

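```bash
python3 - <<'E'
import pickle; from h import *
o,p=pickle.load(open("w6.pkl","rb"))
z=lambda L:[(u/4+95,v/4+110) for u,v in L]
def rep(n,L,h):
    X=back(p,z(L),h,o); e=X[2:4].mean(0)-X[:2].mean(0) ; print(n,"c",X.mean(0).round(4),"az",np.degrees(np.arctan2(e[1],e[0])).round(2), "L",np.hypot(*e[:2]), "W",np.linalg.norm(X[1]-X[0]),np.linalg.norm(X[2]-X[3]))
    return X.mean(0)
c=rep("outline",[(157,121),(415,124),(439,482),(203,479)],.010)
f=rep("frame",[(75,54),(475,55),(472,543),(141,543)],.018)
X=back(p,z([(277,537),(374,538)]),.01,o); d=X.mean(0)-c; print("tab",d,np.degrees(np.arctan2(d[1],d[0])),np.linalg.norm(d))
T=rot(o["tool_rot"]).as_matrix()
print("delta tool mm",T.T@(c-o["eef_pos"])*1000)
M=back(p,[(209,166),(349,166)],o["eef_pos"][2]-.0258+.019,o); print("mount back edge in tool mm",((M-o["eef_pos"])@T*1000).round(1))
H=back(p,[(251,222),(308,222)],o["eef_pos"][2]-.0258+.055,o); print("handle back",((H-o["eef_pos"])@T*1000).round(1))
o,p=pickle.load(open("w4.pkl","rb"));T=rot(o["tool_rot"]).as_matrix()
E
```

```text
outline c [ 0.4883 -0.2334  0.01  ] az 21.45 L 0.10439848836470747 W 0.0705490966310184 0.07043018923377063
frame c [ 0.4881 -0.2344  0.018 ] az 19.41 L 0.13934470119272824 W 0.10528056334079398 0.09819553525053523
tab [0.06584464 0.02550937 0.        ] 21.17724261471992 0.07061335020961948
delta tool mm [-124.49831217    1.36653259  204.21759872]
mount back edge in tool mm [[-34.8 -52.8   6.8]
 [ 33.1 -52.8   6.8]]
handle back [[-11.7 -36.4 -29.2]
 [ 10.4 -36.4 -29.2]]
```

>>> apply_moves(moves="1 -0.13 0.004 0 0 0 0.1;1 -0.2 0.004 0 0 0 0;1 -0.2 0.004 0 0 0 0;1 -0.2 0.004 0 0 0 0;1 -0.2 0 0 0 0 0;1 -0.1 0 0 0 0 0;1 0 0 0.2 0 0 0;1 0 0 0.2 0 0 0;1 0 0 0.2 0 0 0;1 0 0 0.1 0 0 0;1 0 0 0 0 0 0;1 0 0 0 0 0 0")

```text
t: 9.15
eef_pos: [0.4871, -0.2333, 0.1302]
tool_rot: [-0.001, 0.564, 0.826, -0.0]
contact_force: [0.5, -0.0, -1.3]
gripper_width: 0.272
```

>>> apply_moves(moves="1 0 0 0 0 0 0;1 0 0 0 0 0 0;1 0 0 0 0 0 0;1 0 0 0 0 0 0")

```text
t: 9.48
eef_pos: [0.4879, -0.2339, 0.1314]
tool_rot: [0.001, 0.564, 0.826, 0.0]
contact_force: [-0.4, 0.6, -1.2]
gripper_width: 0.272
```

```bash
python3 - <<'E'
from look import *
look("wrist","w7"); look("top","t7"); look("scene","s7")
T=[cv2.imread(f"pics/{n}.png") for n in ("t7","s7")]
cv2.imwrite("pics/c7.png",np.vstack([cv2.resize(T[0][150:300,250:450],None,fx=3,fy=3,interpolation=cv2.INTER_CUBIC)[:300],cv2.resize(T[1][200:330,260:460],None,fx=3,fy=3,interpolation=cv2.INTER_CUBIC)[:300]]))
E
```

```text
t 9.4833 tcp [ 0.4879 -0.2339  0.1314] xaz 111.38023982792681 z [ 0.002 -0.    -1.   ] q [ 0.15  0.38  0.23  1.98 -0.12  0.79  2.39] F [-0.35  0.58 -1.16] w 0.2719330610276962
t 9.5333 tcp [ 0.4878 -0.2339  0.1312] xaz 111.37352872648391 z [ 0.001 -0.    -1.   ] q [ 0.15  0.38  0.23  1.98 -0.12  0.79  2.39] F [ 0.3  -1.23 -1.68] w 0.26474139679190556
t 9.5833 tcp [ 0.4877 -0.2339  0.131 ] xaz 111.38098119702963 z [ 0.001 -0.    -1.   ] q [ 0.15  0.39  0.23  1.98 -0.12  0.79  2.39] F [-0.48 -1.11 -1.83] w 0.26958449694962555
```

View pics/w7.png

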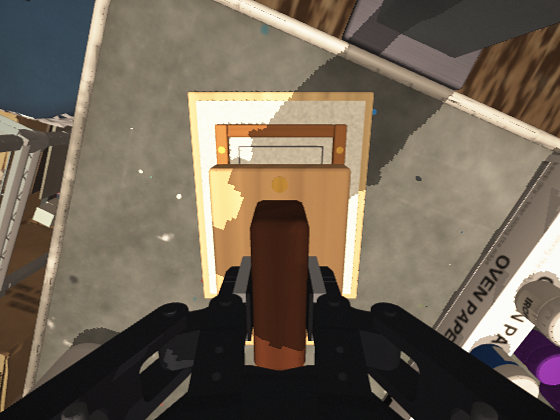

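View pics/c7.png

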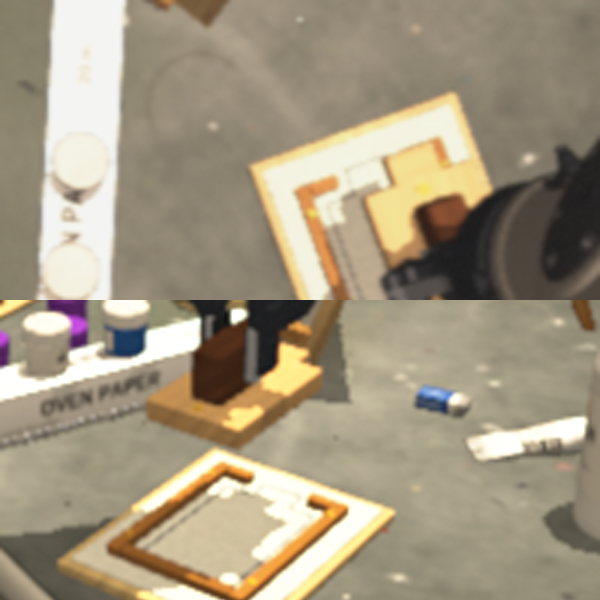

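```bash
python3 - <<'E'
import pickle; from h import *
o,p=pickle.load(open("w7.pkl","rb"));T=rot(o["tool_rot"]).as_matrix()
f=lambda L,h:print(((back(p,L,h,o)-o["eef_pos"])@T*1000).round(1).tolist())
f([(216,125),(347,125)],.018)
f([(238,147),(323,147)],.010)
f([(190,93),(373,93)],.009)
f([(209,166),(350,166)],o["eef_pos"][2]-.0068)
E
python3 -c "
import cv2
a=cv2.imread('pics/w7.png');cv2.imwrite('pics/w7z.png',cv2.resize(a[85:185,180:380],None,fx=4,fy=4,interpolation=cv2.INTER_CUBIC))"
```

```text
[[-51.1, -69.4, 113.3], [53.3, -69.4, 113.2]]
[[-35.3, -51.5, 121.3], [36.0, -51.5, 121.3]]
[[-72.2, -93.9, 122.3], [74.4, -93.9, 122.2]]
[[-34.8, -52.8, 6.8], [33.5, -52.8, 6.7]]
```

View pics/w7z.png

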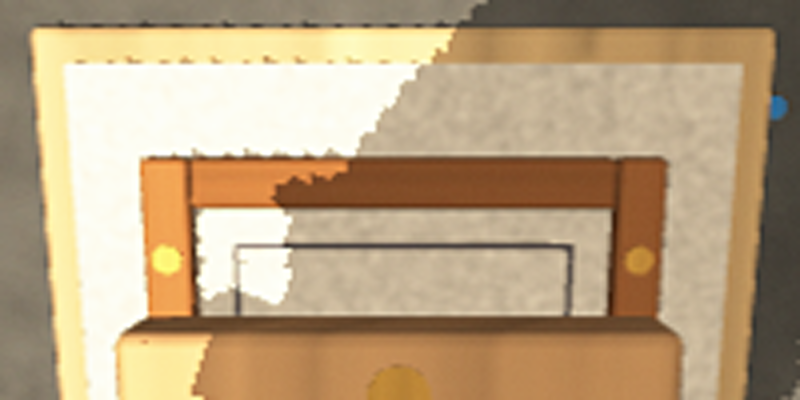

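>>> apply_moves(moves="1 0.011 0.01 0 0 0 0;1 0 0 0.1 0 0 0;1 0 0 0.1 0 0 0;1 0 0 0.1 0 0 0;1 0 0 0.1 0 0 0;1 0 0 0.1 0 0 0;1 0 0 0.06 0 0 0;1 0 0 0.03 0 0 0;1 0 0 0 0 0 0;1 0 0 0 0 0 0;1 0 0 0 0 0 0;1 0 0 0 0 0 0")

```text
t: 10.63
eef_pos: [0.4885, -0.2324, 0.0603]
tool_rot: [0.001, 0.564, 0.826, 0.0]
contact_force: [0.0, -0.4, -1.8]
gripper_width: 0.269
```

```bash
python3 - <<'E'
from look import *
look("wrist","w8"); look("top","t8"); look("scene","s8")
T=[cv2.imread(f"pics/{n}.png") for n in ("t8","s8","w8")]
cv2.imwrite("pics/c8.png",np.hstack([np.vstack([cv2.resize(T[0][150:300,250:450],(400,300),interpolation=cv2.INTER_CUBIC),cv2.resize(T[1][200:350,260:460],(400,300),interpolation=cv2.INTER_CUBIC)]),cv2.resize(T[2][60:360,180:380],(400,600),interpolation=cv2.INTER_CUBIC)]))
E
```

```text
t 10.6333 tcp [ 0.4885 -0.2324  0.0603] xaz 111.37041039411424 z [ 0.001 -0.    -1.   ] q [ 0.17  0.5   0.2   2.02 -0.16  0.64  2.42] F [ 0.02 -0.36 -1.81] w 0.2693687586550892
t 10.6833 tcp [ 0.4885 -0.2323  0.0603] xaz 111.37203635982287 z [ 0.001 -0.    -1.   ] q [ 0.17  0.5   0.2   2.02 -0.16  0.64  2.42] F [ 0.14 -0.3  -1.25] w 0.27142398811384866
t 10.7333 tcp [ 0.4884 -0.2323  0.0602] xaz 111.37527147335253 z [ 0.001 -0.    -1.   ] q [ 0.17  0.5   0.2   2.02 -0.16  0.64  2.42] F [ 0.02  0.04 -2.06] w 0.2730864998797383
```

View pics/c8.png

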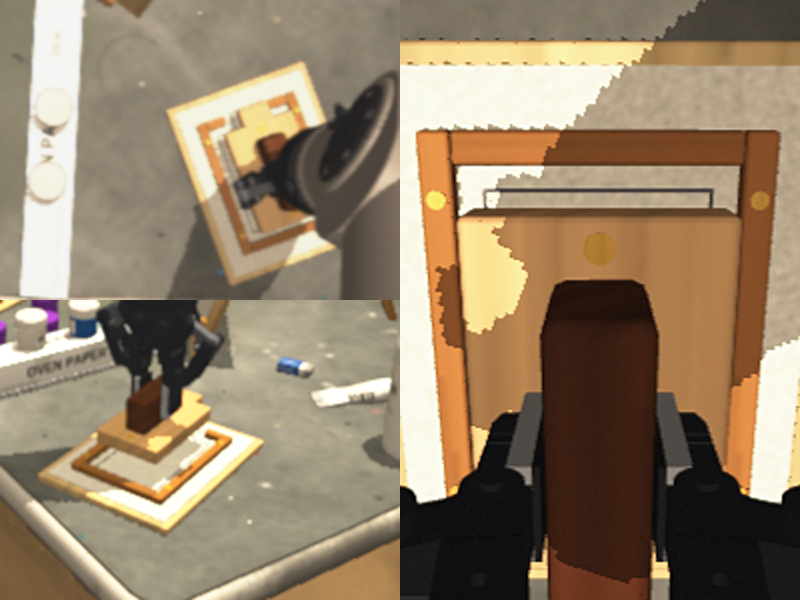

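```bash
python3 - <<'E'
import pickle; from h import *
o,p=pickle.load(open("w8.pkl","rb"));T=rot(o["tool_rot"]).as_matrix()
f=lambda L,h:print(((back(p,L,h,o)-o["eef_pos"])@T*1000).round(1).tolist())
f([(222,154.7),(336.5,154.7)],.010)
f([(208.5,125),(369.5,125)],.018)
f([(209,166.5),(350.5,166.5)],o["eef_pos"][2]-.0068)
for n in ("t8","s8"):
  o2,q=pickle.load(open(n+".pkl","rb")); p0=pickle.load(open(n[0].replace("t","top").replace("s","scene")+"0.pkl","rb"))
  print(n,np.abs(q["image"].astype(int)-p0["image"])[(slice(140,300),slice(262,290)) if n=="t8" else (slice(195,250),slice(230,280))].mean())
E
```

```text
[[-36.1, -53.2, 50.3], [34.7, -53.2, 50.2]]
[[-41.5, -71.1, 42.3], [51.3, -71.1, 42.2]]
[[-34.8, -52.6, 6.8], [33.8, -52.6, 6.7]]
t8 10.986011904761904
s8 15.568848484848484
```

>>> apply_moves(moves="1 0 0 0.015 0 0 0;1 0 0 0.018 0 0 0;1 0 0 0 0 0 0;1 0 0 0 0 0 0;1 0 0 0 0 0 0;1 0 0 0 0 0 0;1 0 0 0 0 0 0;1 0 0 0 0 0 0;1 0 0 0 0 0 0;1 0 0 0 0 0 0")

```text
t: 11.62
eef_pos: [0.4881, -0.2322, 0.0558]
tool_rot: [0.0, 0.564, 0.826, 0.0]
contact_force: [0.3, 0.3, -2.0]
gripper_width: 0.271
```

```bash
python3 - <<'E'
from look import *
look("wrist","w9"); look("top","t9"); o,p,nets=look("scene","s9")
import pickle
for k in ["block","block_tab"]:
    for d in nets.spot_point(p,k)[:1]: print(k,np.round(d["location"],1))
print("expected",proj(p,[.4883,-.2334,.03]),proj(p,[.4883+.0652,-.2334+.0254,.041]))
a=cv2.imread("pics/top0.png");b=cv2.imread("pics/t9.png");c=cv2.imread("pics/s9.png")
f=lambda m:cv2.resize(m,(400,300),interpolation=cv2.INTER_CUBIC)
w=cv2.imread("pics/w9.png")
cv2.imwrite("pics/c9.png",np.vstack([np.hstack([f(a[130:310,160:400]),f(b[130:310,160:400])]),np.hstack([f(c[230:320,270:390]),f(w[90:315,140:440])])]))
E
```

```text
t 11.6167 tcp [ 0.4881 -0.2322  0.0558] xaz 111.37278220678331 z [ 0.  0. -1.] q [ 0.17  0.5   0.2   2.02 -0.16  0.63  2.42] F [ 0.34  0.33 -2.05] w 0.2709966890610341
t 11.6667 tcp [ 0.4881 -0.2321  0.0558] xaz 111.38341451022308 z [ 0. -0. -1.] q [ 0.17  0.5   0.2   2.02 -0.16  0.63  2.42] F [ 0.26  0.16 -1.39] w 0.2682489268078229
t 11.7167 tcp [ 0.4881 -0.2321  0.0557] xaz 111.37787816289789 z [ 0.  0. -1.] q [ 0.17  0.5   0.2   2.02 -0.16  0.63  2.42] F [-0.45  0.08 -1.17] w 0.2699972360567357
block_tab [353.5 249. ]
expected [[337.32372572 268.30550494]] [[355.43422594 249.8395563 ]]
```

View pics/c9.png

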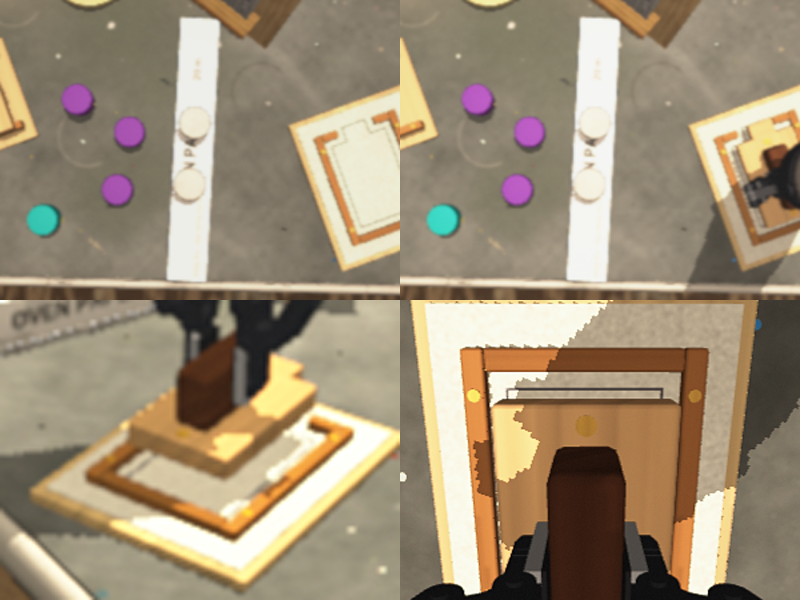

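```bash
python3 -c "
from station import bot
print(bot.hand_in()); o=bot.get_obs(); print(o['t'],o['eef_pos'],o['gripper_width'])"
```

```text
the job is handed in; nothing more can be done
None
the job is handed in; nothing more can be done
```

I gripped the block by its handle and lifted it off the rest. I then carried it over the carton and pots with its underside about 19 cm above the table, and stopped over the frame, still holding it. The job was handed in at about 11.7 s; it reports no verdict.

The last checks before handing in:

| Check | Reading |
|---|---|
| Centring | within about 1–1.5 mm of the drawn outline (wrist picture) |
| Turn | tool parallel to the frame within about 0.5°, tab toward the gap |
| Level | tool vertical to within the sensor reading |
| Height | underside about 12 mm above the frame's top, worked out from the tool height at the grasp |
| Grip | opening steady at 0.27 (about 23 mm); wrist reading about 1.2–2 N downward, as from the block's weight alone |
| Carton and pots | same place in the top picture as at the start, compared by eye |

- **Place estimates differed:** the first top-camera estimates of the print place differed from the wrist's by about 4 to 10 mm. I used the wrist measurement, where the outline's size matched the given dimensions.
- **Last scene picture:** the network found the tab about 2 pixels (roughly 4 mm) from where I expected it. It did not report the block's own origin in that picture.

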